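# Dial open the coded spares case and fetch the probe tube

### The arm

A 6-joint arm with a two-finger parallel gripper is mounted at the origin on a cart in front of the work surface, level with it; the furniture and walls round the work are solid. World frame = base frame: x ahead of the robot, y to its left, z up, the work surface at z = 0. Lengths are in m, angles in degrees, forces in N, time in s.
With the tool pointing down it reaches from about 0.325 to 0.85 m from the base axis. Payload 15.5 kg.
Tool frame: the origin (TCP) lies at the very end of the fingers, on their centre line; the grasp point (between the pads) lies arm.grip_depth behind it (arm.grip_depth is the distance from the TCP to the grasp point, in m); z points along the fingers, y is the direction in which the jaws open and shut (so a half turn about z gives the same grasp; the last joint's range is limited). The gripper opens to 91 mm and grips with 3 to 60 N. Pads are 32 mm wide; open, the fingers measure 118 mm over their backs; the gripper's body (76 mm by 178 mm) begins 60 mm behind the grasp point.
Start: joints at [-72.794, 28.281, 77.091, -0, 74.628, -5.472], TCP at [0.241, -0.577, 0.214] pointing down, gripper open.
Joint ranges: [-166.48, 166.48], [-47.26, 123.95], [12.59, 153.08], [-70.14, 250.14], [6.76, 159.57], [-176.63, 176.63]. Speed limits (degrees/s): [108.29, 108.29, 147.25, 172.46, 172.46, 172.46].

### API

Orientations are given as a 3x3 rotation matrix whose columns are the frame's x, y, z axes.
In Python, from rig import arm gives the robot as it stands. Calls block until the motion is done:
- arm.move_to(position, orientation): joint-space move of the TCP to a pose.
- arm.move_l(position, orientation=None, feed=0.15): straight line of the TCP; orientation=None keeps the orientation; feed is the mean speed in m/s.
- arm.move_joints(angles): joint-space move.
- arm.grip(opening): finger opening in m; the grip force is fixed at half the most; returns when the fingers have stopped.
- arm.sleep(seconds).
- arm.solve_ik(position, orientation): joint angles nearest the present ones, or None.
- arm.snapshot(name): name is "side" or "top"; returns the picture (480x640x3 uint8, red, green, blue); there is no depth.
- arm.get_calibration(name): a dict with "intrinsics" (3x3 intrinsics, pixels), "cam_to_world" (4x4, takes a point from camera to world coordinates). Camera axes: x right, y down, z forward; pixel columns grow to the right and rows downward; lengths in m; the calibration is good to about 2 mm. A picture is of the moment at which its call begins. get_calibration takes no time and is no camera call.
A pose or a line that the arm cannot do raises arm.Unreachable and nothing moves.
- arm.sign_off(): hands the job in, once; it reports no verdict.
Readings, each from a call of its own:
- arm.current_t(): time.
- arm.current_joint_positions(): joint angles.
- arm.current_dq(): joint speeds.
- arm.current_tau(): joint torques, N m.
- arm.current_ee_pos(): TCP position.
- arm.current_tool_rot(): TCP orientation.
- arm.current_force(): force on the tool from outside, world axes, zero at the start.
- arm.current_torque(): the same for the moment, N m.
- arm.current_width(): finger opening in m.
Only numpy, scipy, OpenCV 4.12 (cv2) and the standard library are available. Lean on these libraries where they do the work, as an engineer would, in place of code of your own. Each camera call takes 0.05 s, during which the arm holds its last target.

### The job

The fresh test probes for the board tester are locked in the grey spares case. Roll its three numbered thumbwheels until they show 4-7-2 on top, left to right as seen from the robot; then slide the red latch all the way to the right, lift the lid by its handle until it stands upright, and lay the red-capped probe tube flat on the floor of the yellow parts bin. Leave the lid standing open and do not shift the bins or anything else lying about by more than a finger's width.

Things in the scene. Friction and masses are not known exactly. Their poses are not given: they have to be found in the camera images.
- spares_case: grey steel case, fixed, 190 x 224 x 62 mm plus lid; origin: centre of underside; x to its back (away from robot), y to its left. Front 68 mm: aluminium lock deck, 62 mm up, with wheels and latch. Behind it (x = -26 to 95 mm), under the lid, the compartment: inner 117 x 218 mm, walls 3 mm, rim 62 mm up, flat foam floor 22 mm up. 'Case coordinates' below are in this frame
- wheel_left_top (a point): highest point of the left thumbwheel, at case coordinates (-61, 62, 76) mm. All three wheels are black with white digits 0 to 9 round the rim, 52 mm diameter, 16 mm thick, axle along the case's y, standing 14 mm proud of the deck
- wheel_mid_top (a point): highest point of the middle thumbwheel's rim, at case coordinates (-61, 22, 76) mm; the wheels stand 40 mm apart, centre to centre, so 24 mm free between their faces
- wheel_right_top (a point): highest point of the right thumbwheel, at case coordinates (-61, -18, 76) mm. All rims are rubber-tyred, slightly soft: a closed fingertip pressed on top with 3 to 10 N (1 to 2 mm past first touch) and drawn straight along the case's x rolls the wheel with hardly any slip, 16.3 mm per digit; each click takes about 1.2 N at the rim
- wheel_left (a joint): left thumbwheel of the lock. 0 = digit 0 on top, +0.6283 rad per digit; rolling its top away from the robot (the case's +x) raises value and digit. Endless both ways (values 6.283 apart show the same digit). May start between two digits; once rolled and let go it clicks to the nearest. The digit on top, at the red index marks, counts. Must show 4: 2.513 rad
- wheel_mid (a joint): middle thumbwheel of the lock. 0 = digit 0 on top, +0.6283 rad per digit; rolling its top away from the robot (the case's +x) raises value and digit. Endless both ways (values 6.283 apart show the same digit). May start between two digits; once rolled and let go it clicks to the nearest. The digit on top, at the red index marks, counts. Must show 7: 4.398 rad
- wheel_right (a joint): right thumbwheel of the lock. 0 = digit 0 on top, +0.6283 rad per digit; rolling its top away from the robot (the case's +x) raises value and digit. Endless both ways (values 6.283 apart show the same digit). May start between two digits; once rolled and let go it clicks to the nearest. The digit on top, at the red index marks, counts. Must show 2: 1.257 rad
- latch_tab (a point): centre of the red thumb tab of the slide latch on the right of the lock deck: tab 22 (x) x 14 (y) x 18 mm high, standing on the deck from 63 to 81 mm up; at the locked end it is at case coordinates (-61, -78, 73) mm; this point moves with the tab
- latch (a joint): travel of the slide latch in m: 0 = locked, 0.014 = fully open, to the right (the case's -y); it holds the lid's tongue until about 10 mm open, stays where it is left (about 2 N to move), and will not slide unless all three wheels show the code
- lid_handle (a point): middle of the lid's black round bar handle: bar 12 mm diameter, 92 mm free length along the case's y axis between two posts, 28 mm of room beneath it; closed, it lies at case coordinates (-15, 0, 102) mm: 110 mm in front of and 40 mm above the hinge axis; this point moves with the lid
- lid_hinge (a point): middle of the lid's hinge axis, which runs along the case's y at case coordinates (95, 0, 62) mm
- lid (a joint): opening angle of the lid in rad: 0 = shut, grows as the front edge goes up and back, 1.571 = upright, stop at 1.95; a stiff hinge (about 0.5 N m, 5 N at the handle) keeps it where it is left; past 1.7 it leaves most room for a hand above the compartment. It reaches 122 mm from the hinge, 5 mm thick, with a small tongue that reaches 12 mm beyond its front edge, at the right
- probe_tube: clear tube of test probes with square red end caps, 17 x 122 x 17 mm (round tube 15 mm diameter between the caps), loose on the foam inside the case; origin: centre of its underside, long axis along its y; about 30 g
- tube_mid (a point): centre of the probe tube, 8.5 mm above its underside
- screwdriver_yellow: yellow precision screwdriver, 19 x 173 x 19 mm, lying along the back wall of the same compartment, loose; origin: centre of its underside, long axis y; to be left there
- yellow_bin: open yellow parts bin, loose, 150 (x) x 98 (y) x 58 mm, walls and floor 2 mm, front wall (at its -x end) only 32 mm high, inside 146 x 94 mm; origin: centre of its underside. The tube has to lie along the bin's x to fit flat
- black_bin: black parts bin of the same shape and size, loose; not to be used. It and the yellow one may have changed places. Beyond the bins the board tester overhangs the table: from x = 0.54 m on, wherever y is below 0, from 0.14 m up; keep hand and wrist on the robot's side of it when going from the case to the bins
- calliper: digital calliper, 52 x 170 x 11 mm, loose, lying left of the case; origin: centre of its underside, long axis y
- screwdriver_red: red precision screwdriver, 24 x 183 x 24 mm, loose, lying beyond the bins; origin: centre of its underside, long axis y
- ipa_bottle: squeeze bottle with a blue spout, 43 x 42 x 121 mm, loose, standing behind the case; origin: centre of its underside
- label_roll: green label roll standing on end, 68 mm diameter, 50 mm high, behind the case, fixed; origin: centre of its underside
- side_cutter: side cutters with red grips, 51 x 119 x 11 mm, lying behind the case, fixed; origin: centre of its underside, long axis y

How it is judged:
By the outcome, as a careful person would: the job done as asked, in the order asked, and still so for the second after the job is handed in, with the robot touching nothing.
It also fails if it takes over 72 s, if anything falls off the work surface, if the arm or the gripper's body presses on something with over 40 N, if the wrist force passes 120 N, or if a joint passes its speed limit or range.

## Working session

There is one attempt and no reset: what is moved stays moved. The work goes in short steps, each a Python script; the robot and the scene stay as the last script left them, time stands still between calls to the robot, and variables do not carry over. Pictures are saved under pics/ and viewed, and the job is handed in when it is done.

```bash
ls; mkdir -p pics; python3 - <<'E'
from rig import arm
import cv2,numpy as np
for n in("side","top"):
    im=arm.snapshot(n); cv2.imwrite(f"pics/{n}0.png",im[:,:,::-1]); c=arm.get_calibration(n); print(n,np.round(c["intrinsics"],2).tolist(),np.round(c["cam_to_world"],4).tolist())
print(arm.current_t(),arm.grip_depth,arm.current_tool_rot(),arm.current_width())
E
```

```text
pics
side [[593.28, 0.0, 311.3], [0.0, 593.28, 235.55], [0.0, 0.0, 1.0]] [[-0.5596, -0.7281, 0.3957, 0.0467], [-0.8287, 0.4941, -0.2627, 0.4034], [-0.0042, -0.475, -0.88, 1.2754], [0.0, 0.0, 0.0, 1.0]]
top [[434.2, 0.0, 312.28], [0.0, 434.2, 237.96], [0.0, 0.0, 1.0]] [[-0.0147, -0.996, 0.0886, 0.4868], [-0.9999, 0.0151, 0.0037, 0.0366], [-0.0051, -0.0885, -0.9961, 1.0779], [0.0, 0.0, 0.0, 1.0]]
0.1 0.0188 [[ 9.22690987e-01  3.85540201e-01 -3.10420737e-04]
 [ 3.85540313e-01 -9.22690453e-01  9.97282858e-04]
 [ 9.80703831e-05 -1.03986361e-03 -9.99999455e-01]] 0.09137493434836354
```

View pics/side0.png

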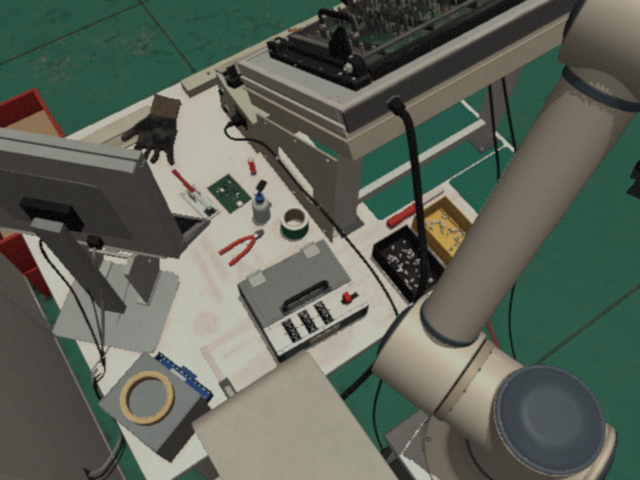

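View pics/top0.png

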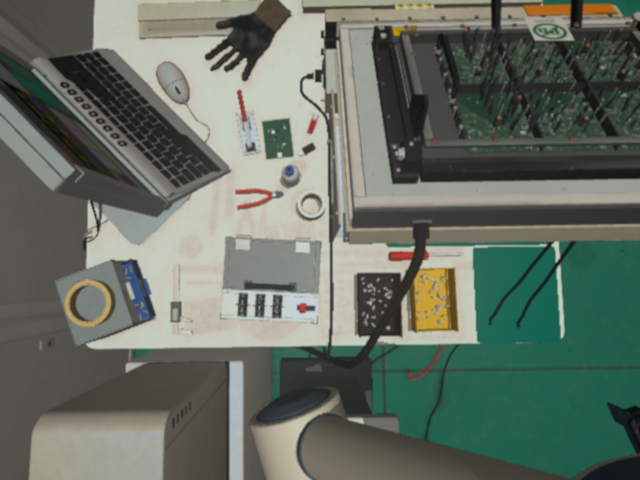

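The side view shows the case at about (305,310), the wheels at (290–322,320), the black bin at (405,260) and the yellow bin at (445,230). In the top view the case is at (270,280), the black bin at (378,303) and the yellow bin at (434,298). I'll zoom in on these next.

```bash
python3 - <<'E'
import cv2,numpy as np
s=cv2.imread("pics/side0.png");t=cv2.imread("pics/top0.png")
cv2.imwrite("pics/c1.png",cv2.resize(s[235:365,230:380],None,fx=5,fy=5,interpolation=cv2.INTER_CUBIC)[:600])
cv2.imwrite("pics/c2.png",cv2.resize(t[230:330,215:330],None,fx=6,fy=6,interpolation=cv2.INTER_CUBIC))
cv2.imwrite("pics/c3.png",cv2.resize(t[240:350,340:480],None,fx=5,fy=5,interpolation=cv2.INTER_CUBIC))
cv2.imwrite("pics/c4.png",cv2.resize(s[295:355,270:350],None,fx=10,fy=10,interpolation=cv2.INTER_CUBIC))
E
```

```text
(no output)
```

View pics/c1.png

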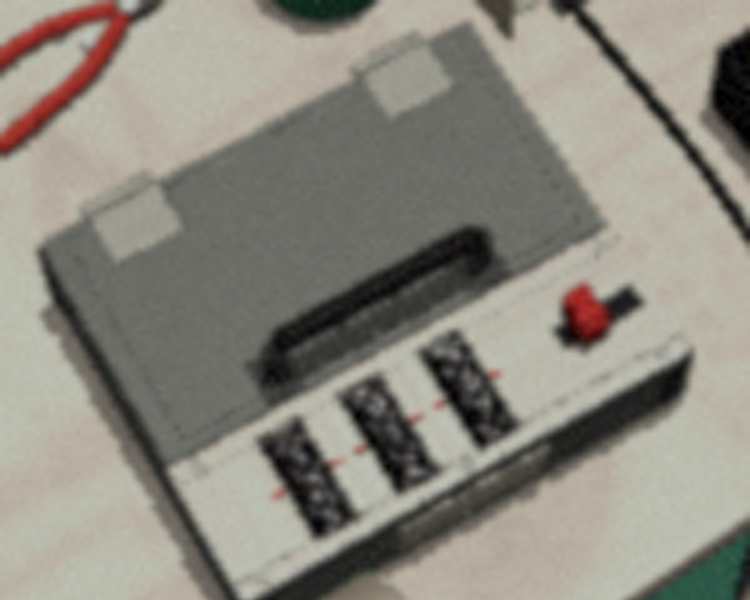

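View pics/c2.png

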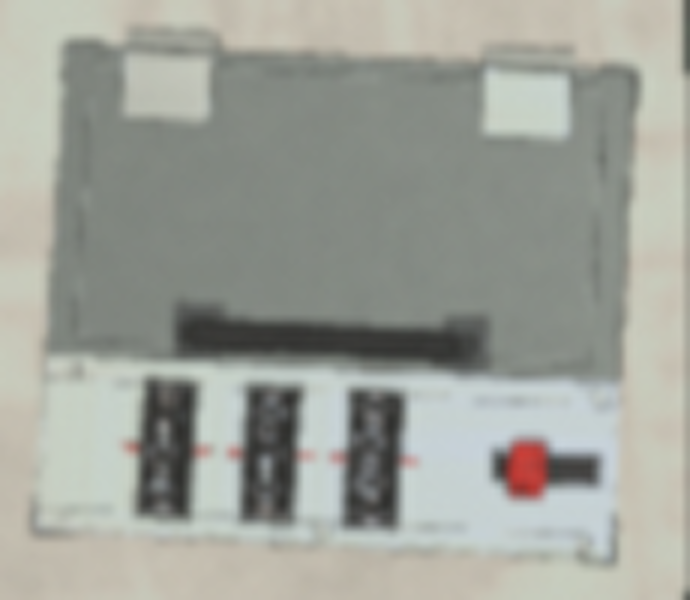

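View pics/c3.png

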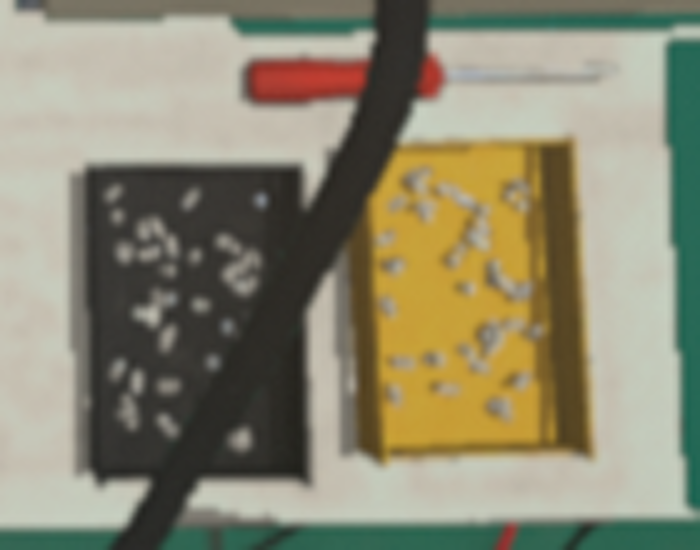

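View pics/c4.png

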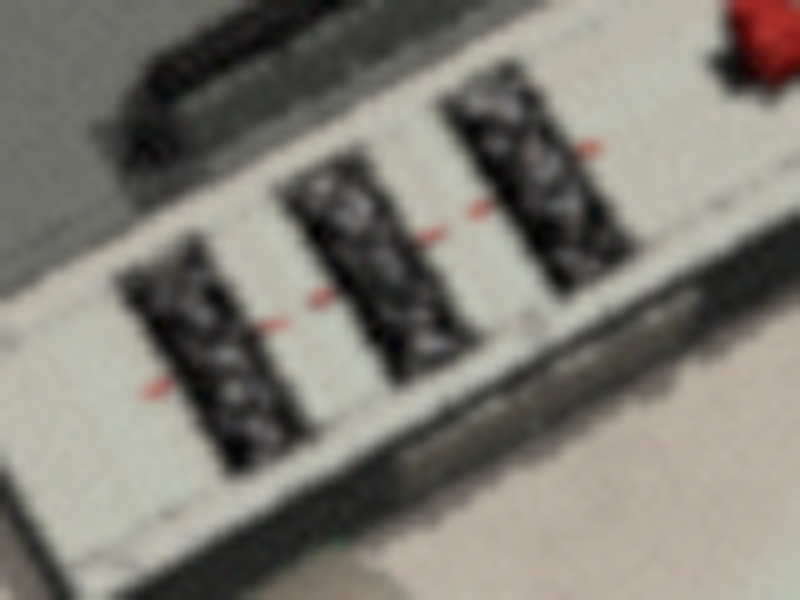

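The digits are only a few pixels tall, so I'll average several frames to cut the noise and look again.

```bash
python3 - <<'E'
from rig import arm
import cv2,numpy as np
for n in("top","side"):
    a=np.mean([arm.snapshot(n).astype(float) for _ in range(12)],0)[:,:,::-1]
    np.save(f"pics/avg_{n}.npy",a)
    if n=="top":
        cr=a[288:322,232:288]
        
    else: cr=a[295:345,278:338]
    cr=np.clip((cr-20)*1.2,0,255).astype(np.uint8)
    k=14 if n=="top" else 12
    cv2.imwrite(f"pics/w_{n}.png",cv2.resize(cr,None,fx=k,fy=k,interpolation=cv2.INTER_LANCZOS4)[:600])
E
```

```text
(no output)
```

View pics/w_top.png

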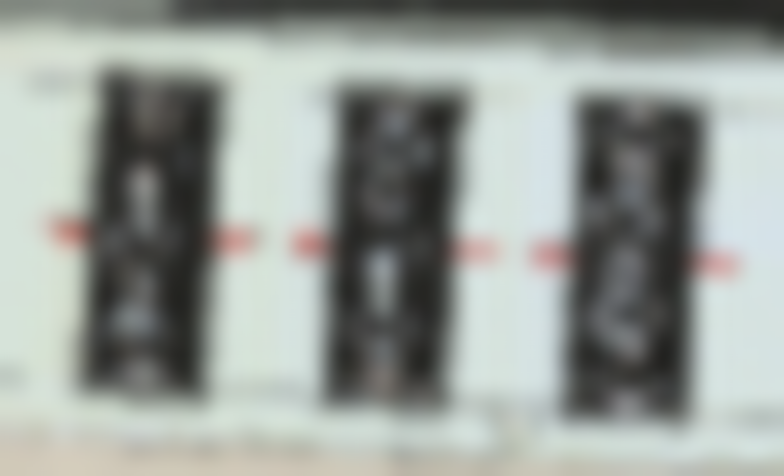

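View pics/w_side.png

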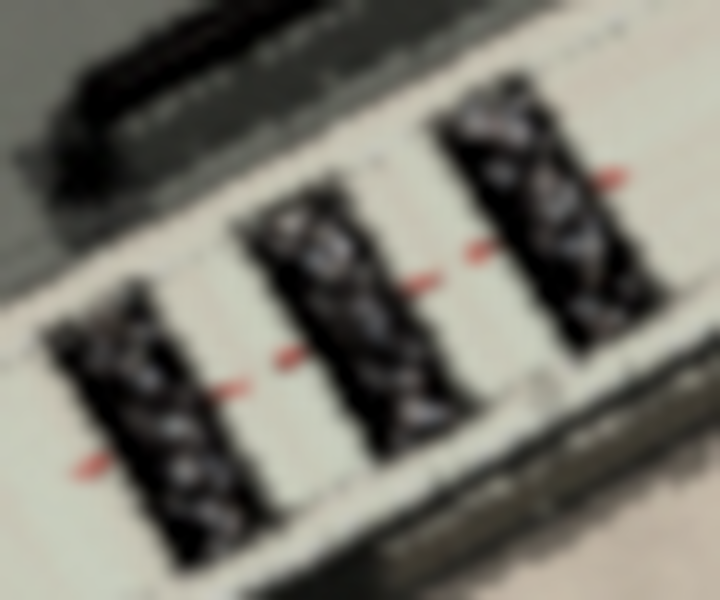

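```bash
cat > h.py <<'E'
import cv2,numpy as np
from rig import arm
C={n:arm.get_calibration(n) for n in("top","side")}
def ray(n,uv,z):
    K=np.array(C[n]["intrinsics"]);T=np.array(C[n]["cam_to_world"])
    d=T[:3,:3]@np.linalg.solve(K,[uv[0],uv[1],1.]);o=T[:3,3]
    return o+d*(z-o[2])/d[2]
def proj(n,p):
    K=np.array(C[n]["intrinsics"]);T=np.array(C[n]["cam_to_world"])
    q=(np.atleast_2d(p)-T[:3,3])@T[:3,:3]; q=q@K.T
    return q[:,:2]/q[:,2:]
E
python3 - <<'E'
from h import *
np.set_printoptions(precision=4,suppress=True)
for n,roi in(("top",(285,325,230,325)),("side",(285,345,270,365))):
    a=np.load(f"pics/avg_{n}.npy"); r0,r1,c0,c1=roi; b=a[r0:r1,c0:c1]
    m=((b[:,:,2]-b[:,:,1]>35)&(b[:,:,2]-b[:,:,0]>35)).astype(np.uint8)
    k,l,st,ce=cv2.connectedComponentsWithStats(m)
    for i in range(1,k):
        if st[i,4]<2: continue
        w=(b[:,:,2]-b[:,:,1])*(l==i); yy,xx=np.mgrid[:b.shape[0],:b.shape[1]]
        uv=((w*xx).sum()/w.sum()+c0,(w*yy).sum()/w.sum()+r0)
        print(n,st[i,4],np.array(uv),ray(n,uv,.0622),ray(n,uv,.078))
print([ray("top",p,.062) for p in((220.3,318.3),(317,323.3))])
print([ray("top",p,.067) for p in((225.5,237.3),(320.8,242))])
E
```

```text
top 60 [302.3102 307.6607] [0.4155 0.0659 0.0622] [0.4166 0.0654 0.078 ]
top 2 [253.5237 305.    ] [0.4232 0.1789 0.0622] [0.4242 0.1767 0.078 ]
side 72 [346.8097 296.8586] [0.4214 0.0623 0.0622] [0.4165 0.0667 0.078 ]
side 2 [328.513 309.   ] [0.4206 0.1118 0.0622] [0.4158 0.1156 0.078 ]
side 3 [317.3109 315.3781] [0.4222 0.1403 0.0622] [0.4173 0.1438 0.078 ]
side 2 [312.5339 318.    ] [0.423  0.1523 0.0622] [0.4181 0.1555 0.078 ]
side 2 [301.5617 324.    ] [0.4249 0.1795 0.0622] [0.42   0.1824 0.078 ]
side 3 [285.3598 333.3124] [0.4269 0.2197 0.0622] [0.422 0.222 0.078]
[array([0.3938, 0.2559, 0.062 ]), array([0.3792, 0.0324, 0.062 ])]
[array([0.5813, 0.2434, 0.067 ]), array([0.5669, 0.0207, 0.067 ])]
```

```bash
cat >> h.py <<'E'
PSI=np.radians(-3.6); O=np.array([.4822,.1393,0])
R=np.array([[np.cos(PSI),-np.sin(PSI),0],[np.sin(PSI),np.cos(PSI),0],[0,0,1.]])
def case(x,y,z): return O+R@np.array([x,y,z])/1000.
def unroll(avg,fn,off={"top":(0,0),"side":(0,0)}):
    rows=[]
    for n in("top","side"):
        tiles=[]
        for y0 in(62,22,-18):
            th=np.radians(np.linspace(75,-75,300)) # + = away from the robot
            ys=np.linspace(11,-11,90)
            T,Y=np.meshgrid(th,ys,indexing="ij")
            P=np.stack([-61+26*np.sin(T)+0*Y,y0+Y,50+26*np.cos(T)],-1).reshape(-1,3)/1000
            uv=proj(n,O+P@R.T).reshape(300,90,2).astype(np.float32)
            im=cv2.remap(avg[n].astype(np.float32),uv[...,0]+off[n][0],uv[...,1]+off[n][1],cv2.INTER_CUBIC)
            im=np.clip((im-20)*1.5,0,255)
            im[149:151,:6]=(0,255,0);im[149:151,-6:]=(0,255,0)
            tiles+= [im,np.zeros((300,10,3))]
        rows.append(np.hstack(tiles))
    o=np.hstack(rows); cv2.imwrite(fn,cv2.resize(o,(int(o.shape[1]*1.3),390)))
E
python3 - <<'E'
from h import *
unroll({n:np.load(f"pics/avg_{n}.npy") for n in C},"pics/u0.png")
E
```

```text
[ WARN:0@0.985] global loadsave.cpp:1063 imwrite_ Unsupported depth image for selected encoder is fallbacked to CV_8U.
```

View pics/u0.png

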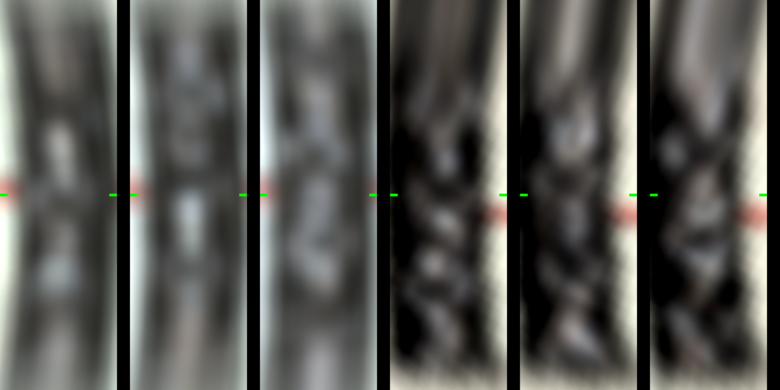

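```bash
python3 - <<'E'
from h import *
np.set_printoptions(precision=3,suppress=True)
for uv in((421,232),(419,250),(414,270),(405,295),(392,320),(375,345)):
    for z in np.arange(0,.65,.05):
        p=ray("top",uv,z); print(uv,p,proj("side",p)[0].round(0)) if z in() or 1 else 0
E
python3 - <<'E'
import cv2
s=cv2.imread("pics/side0.png")
cv2.imwrite("pics/c5.png",cv2.resize(s[80:320,340:540],None,fx=2.5,fy=2.5,interpolation=cv2.INTER_CUBIC))
E
```

```text
(421, 232) [ 0.593 -0.23   0.   ] [400. 194.]
(421, 232) [ 0.589 -0.218  0.05 ] [400. 187.]
(421, 232) [ 0.584 -0.206  0.1  ] [400. 179.]
(421, 232) [ 0.579 -0.193  0.15 ] [399. 171.]
(421, 232) [ 0.574 -0.181  0.2  ] [399. 162.]
(421, 232) [ 0.569 -0.169  0.25 ] [399. 153.]
(421, 232) [ 0.564 -0.156  0.3  ] [399. 143.]
(421, 232) [ 0.559 -0.144  0.35 ] [399. 131.]
(421, 232) [ 0.554 -0.131  0.4  ] [398. 119.]
(421, 232) [ 0.549 -0.119  0.45 ] [398. 106.]
(421, 232) [ 0.544 -0.107  0.5  ] [398.  92.]
(421, 232) [ 0.539 -0.094  0.55 ] [397.  76.]
(421, 232) [ 0.534 -0.082  0.6  ] [397.  58.]
(419, 250) [ 0.549 -0.224  0.   ] [409. 208.]
(419, 250) [ 0.546 -0.212  0.05 ] [409. 200.]
(419, 250) [ 0.543 -0.2    0.1  ] [408. 192.]
(419, 250) [ 0.54  -0.188  0.15 ] [408. 184.]
(419, 250) [ 0.537 -0.176  0.2  ] [408. 175.]
(419, 250) [ 0.534 -0.163  0.25 ] [407. 165.]
(419, 250) [ 0.531 -0.151  0.3  ] [407. 154.]
(419, 250) [ 0.529 -0.139  0.35 ] [406. 143.]
(419, 250) [ 0.526 -0.127  0.4  ] [406. 130.]
(419, 250) [ 0.523 -0.115  0.45 ] [405. 117.]
(419, 250) [ 0.52  -0.103  0.5  ] [405. 10
[... 1787 characters left out ...]
421. 148.]
(392, 320) [ 0.434 -0.056  0.55 ] [420. 129.]
(392, 320) [ 0.439 -0.047  0.6  ] [418. 108.]
(375, 345) [ 0.318 -0.108  0.   ] [432. 303.]
(375, 345) [ 0.326 -0.102  0.05 ] [431. 293.]
(375, 345) [ 0.334 -0.095  0.1  ] [431. 283.]
(375, 345) [ 0.342 -0.088  0.15 ] [430. 272.]
(375, 345) [ 0.35  -0.081  0.2  ] [429. 261.]
(375, 345) [ 0.358 -0.075  0.25 ] [428. 248.]
(375, 345) [ 0.365 -0.068  0.3  ] [427. 235.]
(375, 345) [ 0.373 -0.061  0.35 ] [426. 220.]
(375, 345) [ 0.381 -0.055  0.4  ] [425. 204.]
(375, 345) [ 0.389 -0.048  0.45 ] [424. 187.]
(375, 345) [ 0.397 -0.041  0.5  ] [423. 168.]
(375, 345) [ 0.404 -0.034  0.55 ] [421. 148.]
(375, 345) [ 0.412 -0.028  0.6  ] [420. 125.]
```

View pics/c5.png

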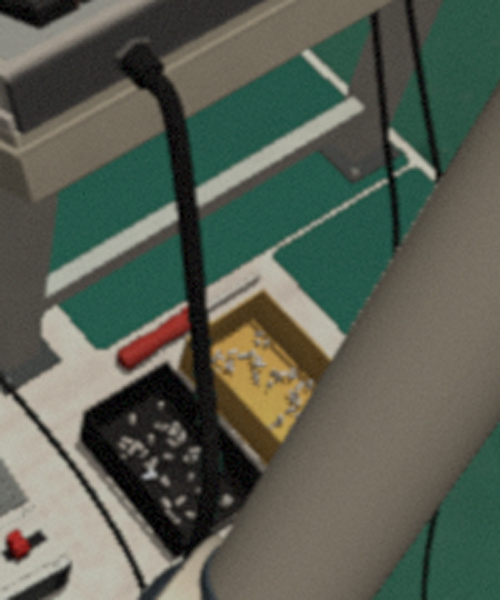

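The cable in front of the tester runs nearly along the epipolar lines, so I can't get its height reliably. I'll cross high and close in, at z≈0.45, then look again without the arm in the side view. First I'll check the IK only.

```bash
cat >> h.py <<'E'
def down(yaw): # tool x at angle yaw in world, pointing down
    c,s=np.cos(yaw),np.sin(yaw); return np.array([[c,s,0],[s,-c,0],[0,0,-1.]])
E
python3 - <<'E'
from h import *
np.set_printoptions(precision=1,suppress=True)
for az in(-67,-30,0,15):
  for r,z in((.38,.45),(.36,.4),(.42,.45)):
    a=np.radians(az); q=arm.solve_ik([r*np.cos(a),r*np.sin(a),z],down(a if 1 else 0)); print(az,r,z,None if q is None else np.array(q))
for yaw in(PSI,PSI+np.pi,PSI+np.pi/2,PSI-np.pi/2):
    for p in((-61,62,80),(-61,-18,80),(-15,0,102)):
        q=arm.solve_ik(case(*p),down(yaw)); print(round(np.degrees(yaw)),p,None if q is None else np.array(q))
E
```

```text
-67 0.38 0.45 [-76.   -2.3  82.4  -0.   99.9  81. ]
-67 0.36 0.4 [-76.5  -3.3  90.6  -0.   92.7  80.5]
-67 0.42 0.45 [-75.2   1.6  78.5  -0.   99.8  81.8]
-30 0.38 0.45 [-39.   -2.3  82.4  -0.   99.9  81. ]
-30 0.36 0.4 [-39.5  -3.3  90.6  -0.   92.7  80.5]
-30 0.42 0.45 [-38.2   1.6  78.5  -0.   99.8  81.8]
0 0.38 0.45 [-9.  -2.3 82.4 -0.  99.9 81. ]
0 0.36 0.4 [-9.5 -3.3 90.6 -0.  92.7 80.5]
0 0.42 0.45 [-8.2  1.6 78.5 -0.  99.8 81.8]
15 0.38 0.45 [ 6.  -2.3 82.4 -0.  99.9 81. ]
15 0.36 0.4 [ 5.5 -3.3 90.6 -0.  92.7 80.5]
15 0.42 0.45 [ 6.8  1.6 78.5 -0.  99.8 81.8]
-4 (-61, 62, 80) [ 18.5  27.5 106.8  -0.   45.6 112.1]
-4 (-61, -18, 80) [  8.8  25.7 111.4  -0.   42.9 102.4]
-4 (-15, 0, 102) [  9.7  26.3 103.5  -0.   50.1 103.3]
176 (-61, 62, 80) [ 18.5  27.5 106.8  -0.   45.6 -67.9]
176 (-61, -18, 80) [  8.8  25.7 111.4  -0.   42.9 -77.6]
176 (-15, 0, 102) [  9.7  26.3 103.5  -0.   50.1 -76.7]
86 (-61, 62, 80) [ 18.5  27.5 106.8  -0.   45.6  22.1]
86 (-61, -18, 80) [  8.8  25.7 111.4  -0.   42.9  12.4]
86 (-15, 0, 102) [  9.7  26.3 103.5  -0.   50.1  13.3]
-94 (-61, 62, 80) [  18.5   27.5  106.8   -0.    45.6 -157.9]
-94 (-61, -18, 80) [   8.8   25.7  111.4   -0.    42.9 -167.6]
-94 (-15, 0, 102) [   9.7   26.3  103.5   -0.    50.1 -166.7]
```

```bash
python3 - <<'E'
from h import *
arm.move_joints([-76,-2.3,82.4,0,100,-40])
arm.move_joints([9,-2.3,82.4,0,100,-75])
arm.grip(0.0)
print(arm.current_t(),arm.current_ee_pos(),arm.current_force(),arm.current_width())
for n in C: 
    im=arm.snapshot(n); cv2.imwrite(f"pics/{n}1.png",im[:,:,::-1])
E
```

```text
6.0583 [0.36045268 0.11744319 0.45018974] [ 0.35759356  0.99794168 -0.16106707] 0.00026299880721245456
```

View pics/side1.png

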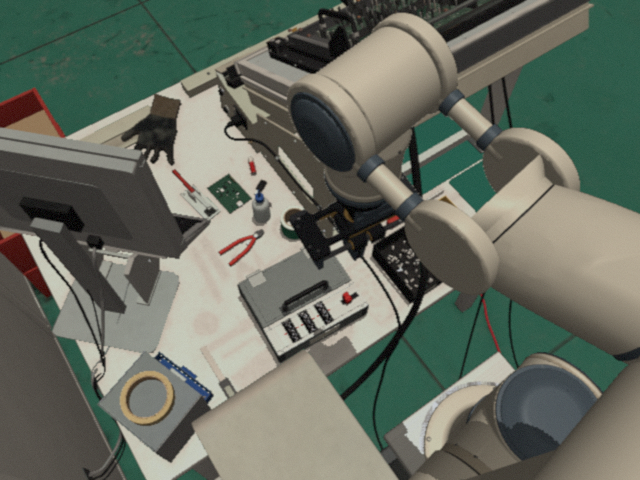

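View pics/top1.png

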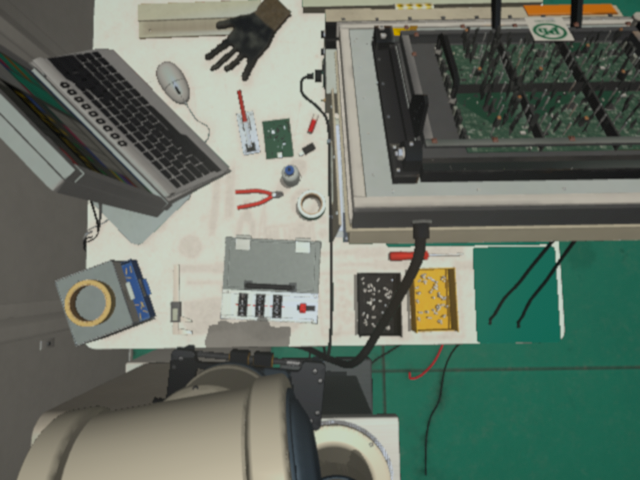

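Over the case the arm is clear of everything and the force reads about 0. In the side view the cable drops over the front table edge at (380,350). Now I'll roll the left wheel, a first stroke of about +1.5 digits.

```bash
cat >> h.py <<'E'
RW=down(PSI+np.pi)
def stroke(y,x0,x1,z=74.5,feed=.05):
    arm.move_l(case(-61+x0,y,82),RW,feed=.15)
    arm.move_l(case(-61+x0,y,z),RW,feed=.04)
    f0=np.array(arm.current_force())
    arm.move_l(case(-61+x1,y,z),RW,feed=feed)
    f1=np.array(arm.current_force())
    arm.move_l(case(-61+x1,y,84),RW,feed=.1)
    print("stroke",y,x0,x1,f0.round(1),f1.round(1),round(arm.current_t(),2))
def away():
    p=np.array(arm.current_ee_pos()); arm.move_joints([9,-2.3,82.4,0,100,-75])
def look(tag,k=6,ns=("top","side")):
    avg={}
    for n in ns:
        avg[n]=np.mean([arm.snapshot(n).astype(float) for _ in range(k)],0)[:,:,::-1]
        np.save(f"pics/{tag}_{n}.npy",avg[n]); cv2.imwrite(f"pics/{tag}_{n}.png",avg[n].astype(np.uint8))
    return avg
E
python3 - <<'E'
from h import *
arm.move_to(case(-73,62,100),RW)
print(arm.current_t(),arm.current_force())
stroke(62,-12.6,12.6)
E
```

```text
7.525 [ 0.42015859 -0.89684549  0.29435443]
stroke 62 -12.6 12.6 [-0.1 -2.6 23.4] [-0.8 -3.9 24.8] 9.03
```

```bash
python3 - <<'E'
from h import *
arm.move_to(case(-73,62,150),RW)
a=look("l1",6)
unroll(a,"pics/u1.png"); print(arm.current_t())
E
```

```text
10.0083[ WARN:0@43.098] global loadsave.cpp:1063 imwrite_ Unsupported depth image for selected encoder is fallbacked to CV_8U.
```

View pics/l1_side.png

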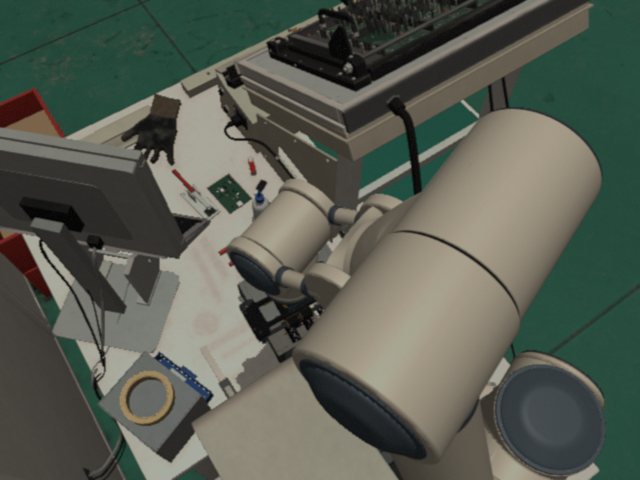

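View pics/u1.png

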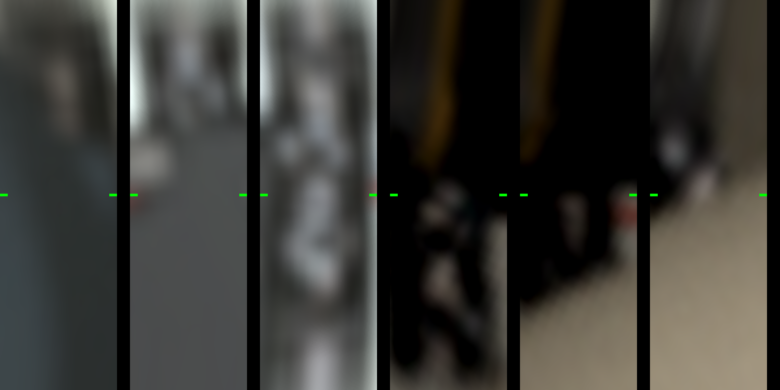

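The arm hides the wheels here. I'll make one stroke on each of the others at lower pressure, then back off and look at all three.

```bash
python3 - <<'E'
from h import *
stroke(22,12.3,-12.3,z=75.3)
stroke(-18,12.3,-12.3,z=75.2)
away()
a=look("l2",8)
unroll(a,"pics/u2.png"); print(arm.current_t())
E
```

```text
stroke 22 12.3 -12.3 [ 0.4 -0.  11.4] [-2.5  2.7 11.2] 11.92
stroke -18 12.3 -12.3 [-1.1 -2.6 25.4] [-1.6 -2.3 24. ] 13.59
15.775[ WARN:0@41.351] global loadsave.cpp:1063 imwrite_ Unsupported depth image for selected encoder is fallbacked to CV_8U.
```

View pics/u2.png

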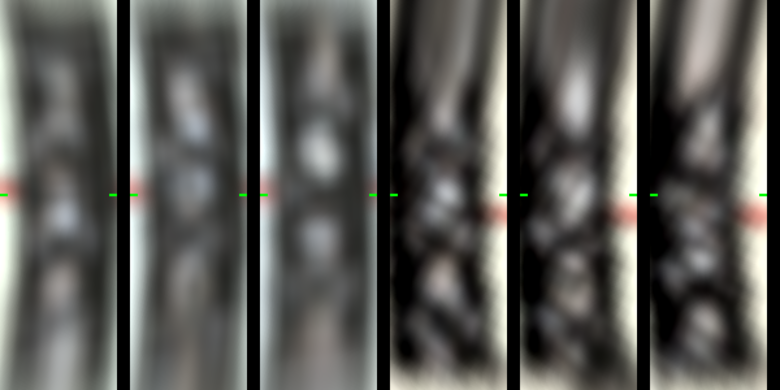

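```bash
cat >> h.py <<'E'
def crops(tag,fn):
    t=np.load(f"pics/{tag}_top.npy")[288:322,232:288]; s=np.load(f"pics/{tag}_side.npy")[297:345,280:336]
    f=lambda c,k:np.clip((cv2.resize(c,None,fx=k,fy=k,interpolation=cv2.INTER_CUBIC)-25)*1.6,0,255).astype(np.uint8)
    A=f(t,8)
    B=f(s,6)
    M=cv2.getRotationMatrix2D((B.shape[1]/2,B.shape[0]/2),-30,1.0); B=cv2.warpAffine(B,M,(B.shape[1],B.shape[0]))
    h=max(A.shape[0],B.shape[0]); P=lambda x:np.vstack([x,np.zeros((h-x.shape[0],x.shape[1],3),np.uint8)])
    cv2.imwrite(fn,np.hstack([P(A),P(B)]))
E
cp pics/avg_top.npy pics/l0_top.npy;cp pics/avg_side.npy pics/l0_side.npy
python3 - <<'E'
from h import *
crops("l0","pics/k0.png");crops("l2","pics/k2.png")
E
```

```text
(no output)
```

View pics/k0.png

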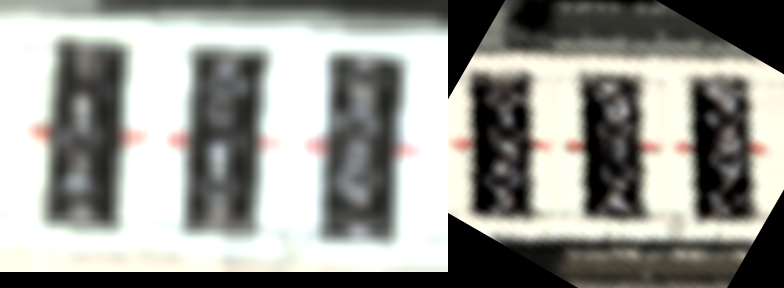

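View pics/k2.png

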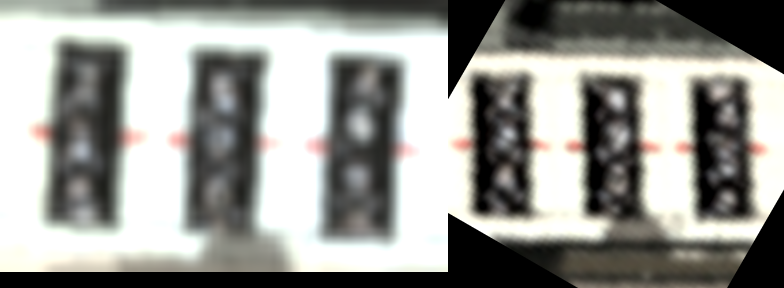

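Reading so far: left about 3, mid about 9, right unclear. I'll move each wheel one more digit, which also gives reference shapes to compare against.

```bash
python3 - <<'E'
from h import *
arm.move_to(case(-69,62,90),RW)
stroke(62,-8.2,8.2,z=75.3)
stroke(22,8.2,-8.2,z=75.4)
stroke(-18,8.2,-8.2,z=75.5)
away()
a=look("l3",8)
unroll(a,"pics/u3.png"); crops("l3","pics/k3.png");print(arm.current_t())
E
```

```text
stroke 62 -8.2 8.2 [ 0.  -1.2 16.4] [ 0.1 -1.4 16.4] 18.47
stroke 22 8.2 -8.2 [-0.1 -3.7 21.6] [-0.4 -3.3 20.3] 19.93
stroke -18 8.2 -8.2 [ 0.8 -3.5 19.5] [-1.1 -1.5 18.9] 21.41
23.5917[ WARN:0@44.655] global loadsave.cpp:1063 imwrite_ Unsupported depth image for selected encoder is fallbacked to CV_8U.
```

View pics/u3.png

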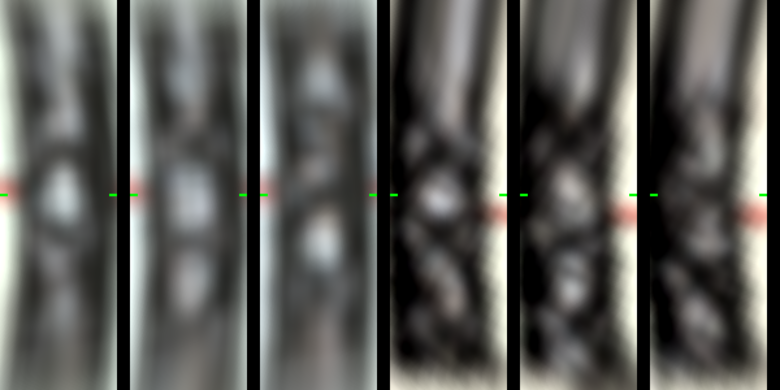

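View pics/k3.png

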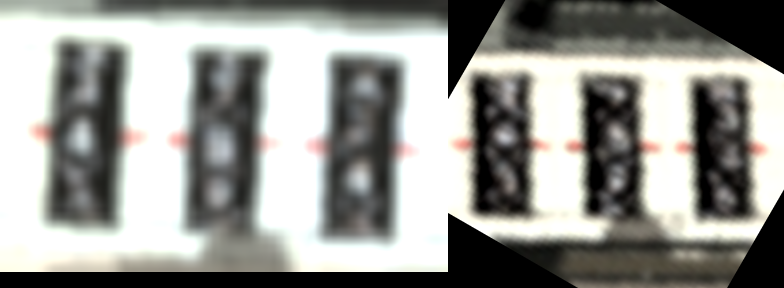

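```bash
cat >> h.py <<'E'
def strip(avg,n,y0,W=8.5,du=0):
    th=np.radians(np.linspace(65,-65,390)); ys=np.linspace(W,-W,110)
    T,Y=np.meshgrid(th,ys,indexing="ij")
    P=np.stack([-61+26*np.sin(T)+0*Y,y0+Y+du,50+26*np.cos(T)],-1).reshape(-1,3)/1000
    uv=proj(n,O+P@R.T).reshape(390,110,2).astype(np.float32)
    g=cv2.remap(avg.astype(np.float32),uv[...,0],uv[...,1],cv2.INTER_CUBIC).mean(2)
    lo,hi=np.percentile(g[60:330,20:90],[5,99.5]); g=np.clip((g-lo)/(hi-lo)*255,0,255)
    for a in(-54,-18,18,54): g[int(195-a*3),:8]=255
    return g
E
python3 - <<'E'
from h import *
for n in C:
    L=[]
    for y in(62,22,-18):
        for t in("l0","l2","l3"):
            L+=[strip(np.load(f"pics/{t}_{n}.npy"),n,y,8.5 if n=="top" else 9,0),np.full((390,4),128.)]
        L.append(np.zeros((390,8)))
    o=np.hstack(L); print(o.shape); o=cv2.resize(o,(790,390)); cv2.imwrite(f"pics/p_{n}.png",o.astype(np.uint8))
E
```

```text
(390, 1050)
(390, 1050)
```

View pics/p_top.png

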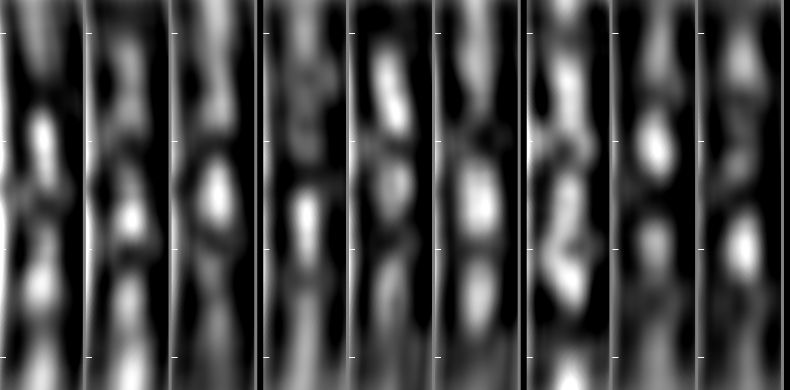

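View pics/p_side.png

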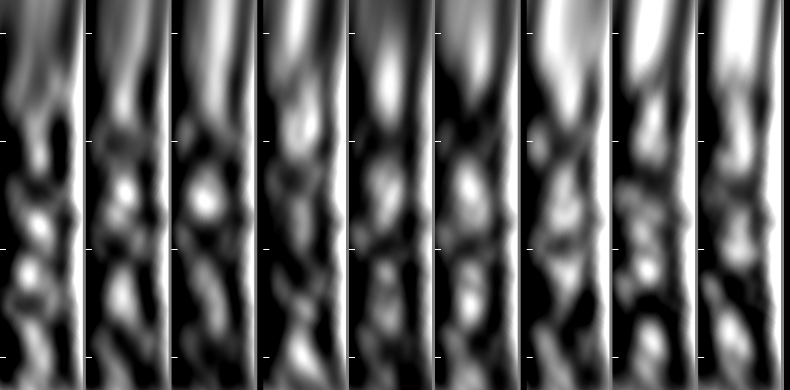

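Left now shows 4, a solid blob at the index, and mid shows 8. The right wheel looks half a digit off, so I'll nudge it by a different amount to force a clean click. In the same pass I'll roll mid to 7.

```bash
python3 - <<'E'
from h import *
arm.move_to(case(-53,22,90),RW)
stroke(22,8.2,-8.2,z=75.5)
stroke(-18,6.1,-6.1,z=75.5)
away()
arm.sleep(.2)
look("l4",8); print(arm.current_t())
for n in C:
    L=[]
    for y in(62,22,-18):
        for t in("l2","l3","l4"):
            L+=[strip(np.load(f"pics/{t}_{n}.npy"),n,y,8.5 if n=="top" else 9,0),np.full((390,4),128.)]
        L.append(np.zeros((390,8)))
    o=np.hstack(L); o=cv2.resize(o,(790,390)); cv2.imwrite(f"pics/q_{n}.png",o.astype(np.uint8))
crops("l4","pics/k4.png")
E
```

```text
stroke 22 8.2 -8.2 [-0.5 -1.3 12.9] [ 0.4  0.2 12.1] 26.26
stroke -18 6.1 -6.1 [-0.1 -4.1 19.1] [ 0.3 -2.5 18.1] 27.65
30.0333
```

View pics/q_top.png

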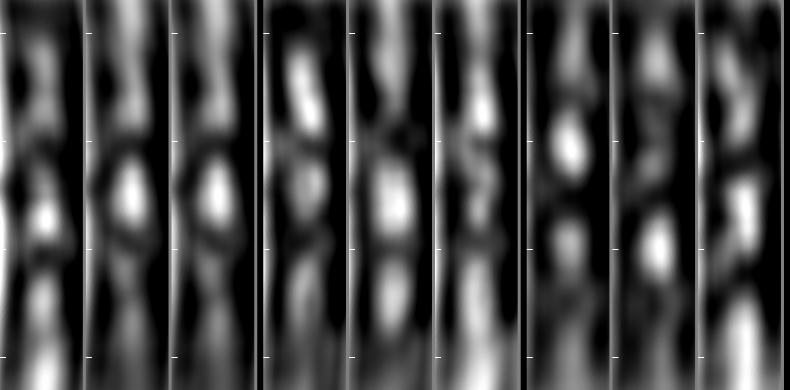

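View pics/q_side.png

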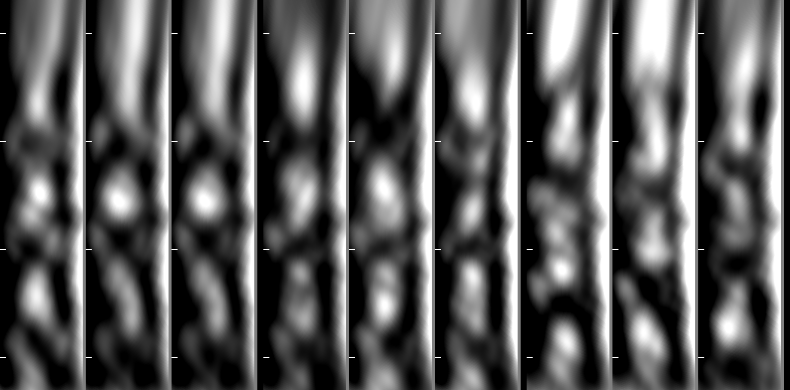

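View pics/k4.png

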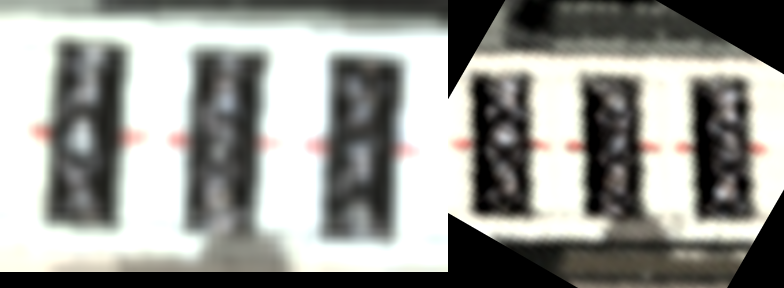

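```bash
python3 - <<'E'
from h import *
def S(t,n,y): return strip(np.load(f"pics/{t}_{n}.npy"),n,y).astype(np.float32)[:,18:92]
known={"3":("l2",62),"4":("l3",62),"9":("l2",22),"8":("l3",22),"7":("l4",22)}
for n in C:
  for tgt in("l0","l2","l3","l4"):
    I=S(tgt,n,-18)[50:340]
    out=[]
    for d,(t,y) in known.items():
        P=S(t,n,y)[145:245,6:-6]
        r=cv2.matchTemplate(I,P,cv2.TM_CCOEFF_NORMED); i=np.unravel_index(r.argmax(),r.shape)[0]
        c=50+i+50; out.append(f"{d}@{c}:{r.max():.2f}->{(float(d)+(195-c)/108)%10:.2f}")
    print(n,tgt,out)
  # controls: predict left l2 with 4 template, mid l4 with 8 etc
  for d,(t,y),(tt,yy) in(("4",known["4"],("l2",62)),("8",known["8"],("l4",22)),("9",known["9"],("l3",22)),("3",known["3"],("l3",62))):
    P=S(t,n,y)[145:245,6:-6]; I=S(tt,n,yy)[20:370]; r=cv2.matchTemplate(I,P,cv2.TM_CCOEFF_NORMED); i=np.unravel_index(r.argmax(),r.shape)[0]; print(" ctl",n,d,tt,20+i+50,r.max().round(2))
E
```

```text
top l0 ['3@195:0.81->3.00', '4@100:0.78->4.88', '9@287:0.86->8.15', '8@201:0.72->7.94', '7@102:0.82->7.86']
top l2 ['3@126:0.88->3.64', '4@144:0.96->4.47', '9@157:0.88->9.35', '8@242:0.92->7.56', '7@262:0.72->6.38']
top l3 ['3@228:0.94->2.69', '4@248:0.99->3.51', '9@258:0.89->8.42', '8@242:0.95->7.56', '7@152:0.71->7.40']
top l4 ['3@194:0.88->3.01', '4@213:0.91->3.83', '9@122:0.85->9.68', '8@207:0.89->7.89', '7@113:0.92->7.76']
 ctl top 4 l2 214 0.95
 ctl top 8 l4 99 0.81
 ctl top 9 l3 212 0.94
 ctl top 3 l3 177 0.94
side l0 ['3@201:0.85->2.94', '4@204:0.88->3.92', '9@205:0.85->8.91', '8@202:0.88->7.94', '7@258:0.68->6.42']
side l2 ['3@124:0.85->3.66', '4@131:0.78->4.59', '9@130:0.76->9.60', '8@129:0.78->8.61', '7@251:0.76->6.48']
side l3 ['3@137:0.76->3.54', '4@241:0.84->3.57', '9@140:0.79->9.51', '8@239:0.77->7.59', '7@136:0.70->7.55']
side l4 ['3@207:0.79->2.89', '4@210:0.65->3.86', '9@211:0.78->8.85', '8@209:0.83->7.87', '7@113:0.81->7.76']
 ctl side 4 l2 296 0.92
 ctl side 8 l4 292 0.87
 ctl side 9 l3 198 0.9
 ctl side 3 l3 194 0.82
```

The "4" template from the left wheel matches the right wheel strongly: 0.99 at a reading of 3.5, and 0.96 at 4.5. So the right wheel was sitting on a crest, and it has now settled on about 3. One more digit down, then I'll try the latch. It only moves if the code is right, so it also checks the code.

```bash
python3 - <<'E'
from h import *
arm.move_to(case(-53,-18,90),RW)
stroke(-18,8.2,-8.2,z=75.5)
arm.move_l(case(-61,-48,84),RW,feed=.2)
arm.move_l(case(-61,-48,68),RW,feed=.1)
f0=np.array(arm.current_force()); print(f0.round(1))
y=-48
while y>-73.9:
    y-=2; arm.move_l(case(-61,y,68),RW,feed=.06)
    f=np.array(arm.current_force())-f0
    print(y,f.round(1),end=" ")
    if np.linalg.norm(f)>14: break
print(arm.current_t())
E
```

```text
stroke -18 8.2 -8.2 [ 1.9 -1.  13.1] [ 0.8  0.  12. ] 32.69
[-0.3 -0.7  0. ]
-50 [-0.1  0.5 -0.6] -52 [0.4 1.9 0.5] -54 [-0.2  0.4  0.1] -56 [-0.6  0.  -0. ] -58 [1.1 0.6 0.3] -60 [0.3 0.2 0.3] -62 [ 1.   0.2 -0.3] -64 [ 1.1  3.9 -0.5] -66 [0.2 0.7 0.5] -68 [0.8 0.2 1.1] -70 [ 0.6  0.9 -1.1] -72 [ 0.9  1.  -0.1] -74 [ 0.5  1.5 -0.5] 36.5583
```

```bash
python3 - <<'E'
from h import *
y=-74; f0=np.zeros(3)
while y>-84:
    y-=1.5; arm.move_l(case(-61,y,68),RW,feed=.1)
    f=np.array(arm.current_force())
    print(y,f.round(1),end=" ")
    if np.linalg.norm(f)>11: break
im=arm.snapshot("top"); cv2.imwrite("pics/t5.png",cv2.resize(im[270:340,220:330,::-1],None,fx=7,fy=7,interpolation=cv2.INTER_CUBIC))
im=arm.snapshot("side"); cv2.imwrite("pics/s5.png",im[:,:,::-1])
print(arm.current_t())
E
```

```text
-75.5 [-0.1  1.9  0.1] -77.0 [ 0.3 20.3 -0.9] 37.1583
```

View pics/t5.png

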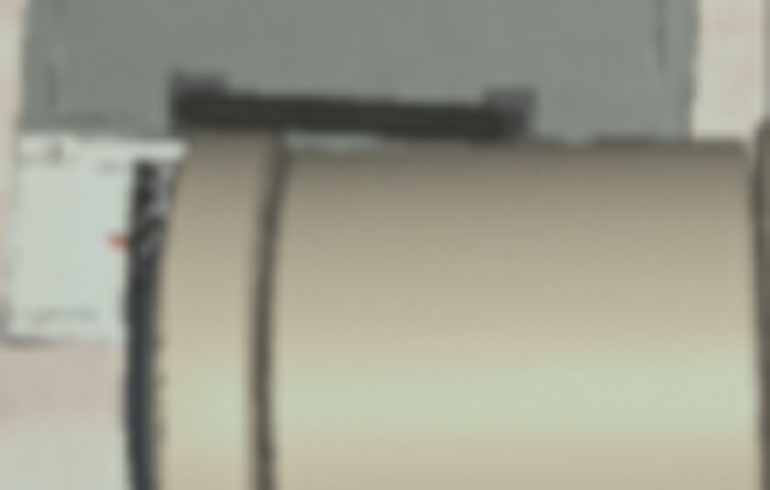

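The tab moved freely for about 14 mm, then hit the stop at 20 N. So the latch is open and the code was right. Next is the handle.

```bash
cat >> h.py <<'E'
RH=down(PSI+np.pi/2); GD=arm.grip_depth*1000
E
python3 - <<'E'
from h import *
arm.move_l(case(-61,-74,68),RW,feed=.1)
arm.move_l(case(-61,-74,95),RW,feed=.15)
arm.move_to(case(-15,0,150),RH)
arm.grip(.05)
arm.move_l(case(-15,0,102-GD),RH,feed=.12)
print(arm.current_force())
arm.grip(0.0)
print(arm.current_width(),arm.current_force(),arm.current_t())
E
```

```text
[-0.26488719  0.69690267 -0.14414728]
0.011259623609982571 [ 5.13820569 -1.28614488 -0.97855754] 41.575
```

```bash
python3 - <<'E'
from h import *
for th in np.linspace(0,1.76,10)[1:]:
    c,s=np.cos(th),np.sin(th)
    p=case(95-110*c+40*s,0,62+110*s+40*c-GD)
    arm.move_l(p,RH,feed=.15)
    f=np.array(arm.current_force()); print(round(th,2),f.round(1),round(arm.current_width()*1000,1))
    if np.linalg.norm(f)>45: break
print(arm.current_t())
for n in C: cv2.imwrite(f"pics/{n}6.png",arm.snapshot(n)[:,:,::-1])
E
```

```text
0.2 [ 2.4 -0.3 -1. ] 11.0
0.39 [-5.1  1.5  5.1] 11.5
0.59 [-17.9   1.3  22. ] 11.3
0.78 [-12.7  -1.1  26.6] 10.9
0.98 [-4.3 -2.9 20. ] 11.0
1.17 [ 0.5 -3.5 16.4] 11.2
1.37 [ 4.7 -2.5 11.7] 11.2
1.56 [ 3.8 -2.4  6.6] 11.2
1.76 [ 4.7 -2.   3.2] 11.6
44.275
```

View pics/side6.png

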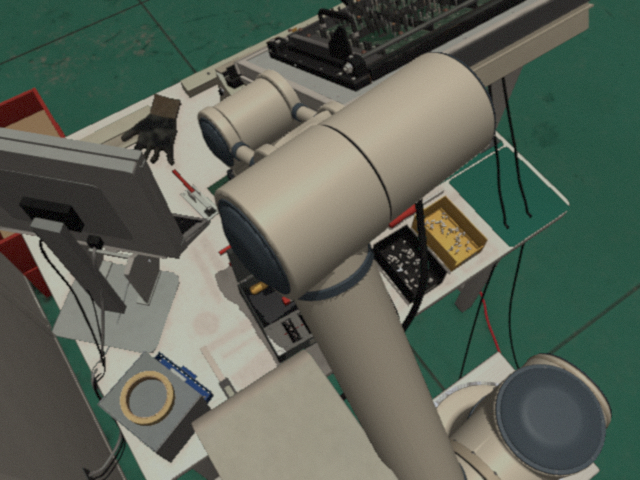

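View pics/top6.png

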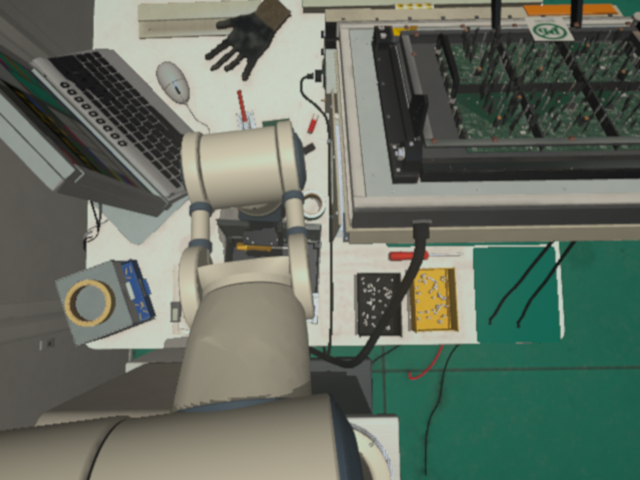

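```bash
python3 - <<'E'
from h import *
arm.grip(.026)
p=np.array(arm.current_ee_pos()); arm.move_l(p+[0,0,.085],RH,feed=.25)
q=arm.current_joint_positions()
arm.move_joints([9,-2.3,82.4,0,100,15])
print(arm.current_t(),arm.current_force())
for n in C: cv2.imwrite(f"pics/{n}7.png",arm.snapshot(n)[:,:,::-1])
s=cv2.imread("pics/side7.png");t=cv2.imread("pics/top7.png")
cv2.imwrite("pics/c71.png",cv2.resize(s[225:365,225:385],None,fx=4,fy=4,interpolation=cv2.INTER_CUBIC))
cv2.imwrite("pics/c72.png",cv2.resize(t[220:350,210:470],None,fx=3,fy=3,interpolation=cv2.INTER_CUBIC))
E
```

```text
46.6417 [-0.52885588 -1.1567309  -0.91478918]
```

View pics/c71.png

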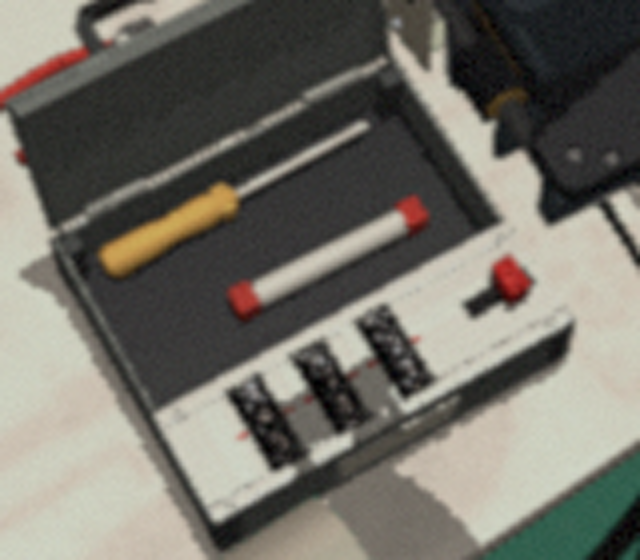

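View pics/c72.png

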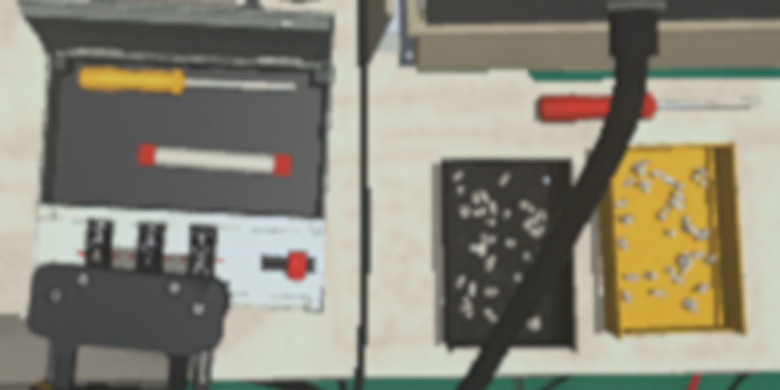

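View pics/side7.png

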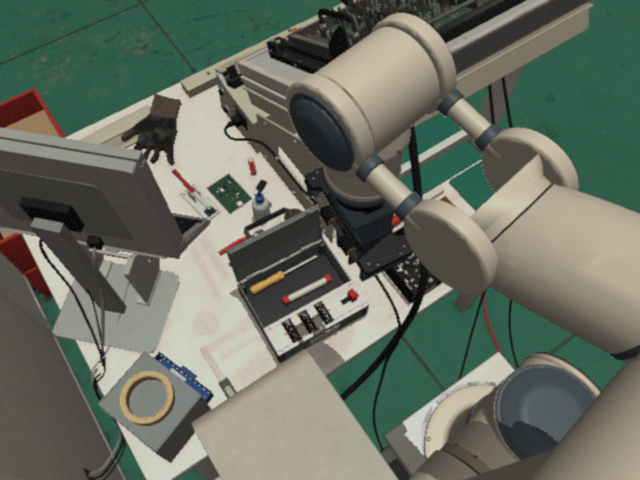

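```bash
python3 - <<'E'
from h import *
np.set_printoptions(precision=4,suppress=True)
def caps(n,im,roi,z):
    r0,r1,c0,c1=roi;b=im[r0:r1,c0:c1].astype(float)
    m=((b[:,:,2]-b[:,:,1]>60)&(b[:,:,2]-b[:,:,0]>60)).astype(np.uint8)
    k,l,st,ce=cv2.connectedComponentsWithStats(m)
    for i in range(1,k):
        if st[i,4]>5: print(n,st[i],ce[i]+[c0,r0],[ray(n,ce[i]+[c0,r0],zz) for zz in z])
caps("top",cv2.imread("pics/top7.png"),(262,288,225,320),(.034,))
caps("side",cv2.imread("pics/side7.png"),(260,310,275,345),(.033,))
for uv,z in(((412.3,331),.032),((458.3,330.7),.032),((455,268.3),.058),((410.3,270.5),.058)): print(uv,ray("top",uv,z))
print("cable")
for uv in((392,320),(375,345),(360,359),(345,364),(330,360)):
    for z in(-.2,-.1,0,.1,.2,.3):
        p=ray("top",uv,z); print(uv,p,proj("side",p)[0].round(0))
s=cv2.imread("pics/side6.png"); cv2.imwrite("pics/c8.png",cv2.resize(s[180:400,330:530],None,fx=2.7,fy=2.7,interpolation=cv2.INTER_CUBIC))
E
```

```text
top [31  6  6  7 36] [258.3611 270.9167] [array([0.5022, 0.171 , 0.034 ])]
top [76  9  6  8 36] [303.8056 274.8056] [array([0.4913, 0.0621, 0.034 ])]
side [49 14  8  8 38] [327.7368 277.5263] [array([0.4937, 0.0624, 0.033 ])]
side [ 7 36  8  8 43] [285.4884 299.2093] [array([0.5032, 0.1716, 0.033 ])]
(412.3, 331) [ 0.3548 -0.1933  0.032 ]
(458.3, 330.7) [ 0.354  -0.3021  0.032 ]
(455, 268.3) [ 0.5012 -0.2924  0.058 ]
(410.3, 270.5) [ 0.4976 -0.1878  0.058 ]
cable
(392, 320) [ 0.3579 -0.1865 -0.2   ] [432. 304.]
(392, 320) [ 0.3679 -0.169  -0.1   ] [431. 290.]
(392, 320) [ 0.378  -0.1516  0.    ] [430. 274.]
(392, 320) [ 0.3881 -0.1341  0.1   ] [429. 256.]
(392, 320) [ 0.3982 -0.1167  0.2   ] [427. 235.]
(392, 320) [ 0.4083 -0.0992  0.3   ] [426. 210.]
(375, 345) [ 0.2873 -0.1352 -0.2   ] [434. 336.]
(375, 345) [ 0.3029 -0.1218 -0.1   ] [433. 320.]
(375, 345) [ 0.3185 -0.1083  0.    ] [432. 303.]
(375, 345) [ 0.3341 -0.0949  0.1   ] [431. 283.]
(375, 345) [ 0.3497 -0.0814  0.2   ] [429. 261.]
(375, 345) [ 0.3653 -0.068   0.3   ] [427. 235.]
(360, 359) [ 0.2482 -0.0909 -0.2   ] [431. 357.]
(360, 359) [ 0.2669 -0.081  -0.1   ] [430. 341.]
(360, 359) [ 0.2856 -0.071   0.    ] [428. 323.]
(360, 359) [ 0.3042 -0.061   0.1   ] [427. 302.]
(360, 359) [ 0.3229 -0.051   0.2   ] [426. 279.]
(360, 359) [ 0.3416 -0.041   0.3   ] [424. 251.]
(345, 364) [ 0.2347 -0.0474 -0.2   ] [421. 371.]
(345, 364) [ 0.2545 -0.0409 -0.1   ] [420. 355.]
(345, 364) [ 0.2742 -0.0343  0.    ] [419. 336.]
(345, 364) [ 0.2939 -0.0277  0.1   ] [418. 314.]
(345, 364) [ 0.3136 -0.0211  0.2   ] [417. 290.]
(345, 364) [ 0.3334 -0.0145  0.3   ] [416. 262.]
(330, 360) [ 0.2466 -0.0045 -0.2   ] [404. 377.]
(330, 360) [ 0.2654 -0.0012 -0.1   ] [404. 360.]
(330, 360) [0.2842 0.002  0.    ] [403. 341.]
(330, 360) [0.303  0.0052 0.1   ] [403. 319.]
(330, 360) [0.3218 0.0084 0.2   ] [402. 295.]
(330, 360) [0.3406 0.0116 0.3   ] [402. 266.]
```

View pics/c8.png

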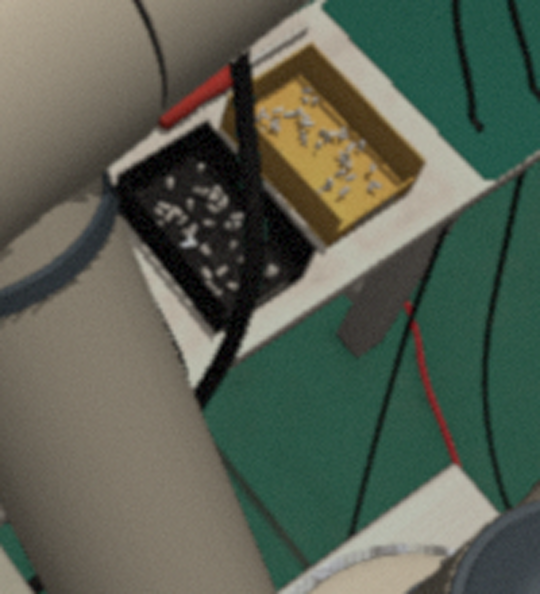

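Both caps agree across the two views, and the lid stands open. The cable hangs at about y −0.13 to 0, below z ≈0.45, and the yellow bin is beyond it. For the pick I'll lean the hand 9° towards the robot so its body clears the lid. IK check first.

```bash
cat >> h.py <<'E'
def tilt(yaw,a):
    x=np.array([np.cos(yaw),np.sin(yaw),0]);p=np.array([np.sin(yaw),-np.cos(yaw),0])
    z=np.sin(a)*p-np.cos(a)*np.array([0,0,1.]); return np.stack([x,np.cross(z,x),z],1)
RT=tilt(np.radians(84.5),np.radians(9)); RB=down(np.radians(3.5))
TUBE=np.array([.4977,.1168,.0255]); BIN=np.array([.428,-.249,0])
E
python3 - <<'E'
from h import *
np.set_printoptions(precision=1,suppress=True)
for p,r in((TUBE,RT),(TUBE+[-.01,0,.1],RT),(TUBE+[-.02,0,.18],RT),([.428,-.249,.42],RB),([.428,-.249,.45],RB),([.428,-.249,.007],RB)):
    q=arm.solve_ik(p,r); print(q if q is None else np.array(q))
E
```

```text
[  8.   33.3 111.1  -4.6  26.8  17.4]
[  8.1  22.1 107.5  -3.2  41.7  15.8]
[  8.3  14.4 102.9  -2.6  54.   15.2]
[-37.1   9.3  74.1  -0.   96.6  49.4]
[-37.1   8.9  70.3  -0.  100.8  49.4]
[-37.1  36.3 106.5  -0.   37.1  49.4]
```

```bash
python3 - <<'E'
from h import *
arm.grip(.032)
arm.move_to(TUBE+[-.01,0,.11],RT)
arm.move_l(TUBE+[0,0,.03],RT,feed=.2)
arm.move_l(TUBE,RT,feed=.08)
print("down",np.round(arm.current_force(),1),arm.current_t())
arm.grip(0.0); print("w",arm.current_width(),np.round(arm.current_force(),1))
arm.move_l(TUBE+[0,0,.02],RT,feed=.1)
arm.move_l(TUBE+[-.015,0,.16],RT,feed=.25)
print("w",arm.current_width(),np.round(arm.current_force(),1),arm.current_t())
E
```

```text
down [ 0.3  0.4 -0.8] 49.4167
w 0.014550179070289946 [-1.3 -1.2  7.2]
w 0.013788235405708234 [ 0.2  0.4 -1.2] 50.9
```

```bash
python3 - <<'E'
from h import *
arm.move_joints([8,-2.3,82.4,0,100,20])
arm.move_joints([-37.1,-2.3,82.4,0,100,49.4])
arm.move_joints([-37.1,8.9,70.3,0,100.8,49.4])
arm.move_l([.428,-.249,.10],RB,feed=.3)
print("w",arm.current_width(),np.round(arm.current_force(),1),arm.current_t())
for n in C: cv2.imwrite(f"pics/{n}9.png",arm.snapshot(n)[:,:,::-1])
s=cv2.imread("pics/side9.png");t=cv2.imread("pics/top9.png")
cv2.imwrite("pics/c9.png",np.hstack([cv2.resize(s[150:300,340:520],(400,333)),cv2.resize(t[230:350,340:480],(388,333))]))
E
```

```text
w 0.014281885789060238 [0.5 0.  0.2] 55.0667
```

View pics/c9.png

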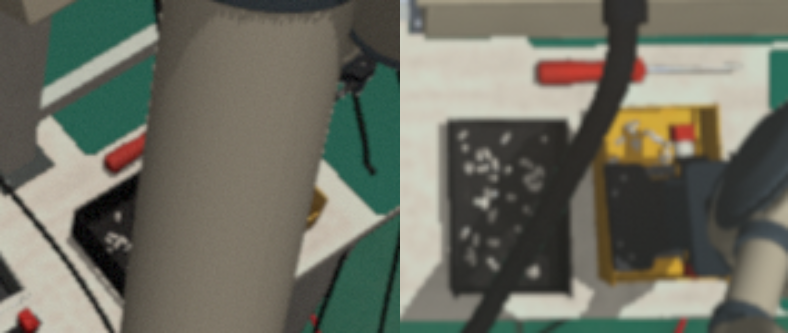

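```bash
python3 - <<'E'
from h import *
arm.move_l([.428,-.249,.03],RB,feed=.2)
z=.012
arm.move_l([.428,-.249,z],RB,feed=.06)
while z>.005:
    f=arm.current_force()[2]; print(z,round(f,1))
    if f>3: break
    z-=.0015; arm.move_l([.428,-.249,z],RB,feed=.05)
arm.grip(.035)
arm.move_l([.428,-.249,.08],RB,feed=.2)
arm.move_l([.428,-.249,.42],RB,feed=.4)
arm.move_joints([-60,-2.3,82.4,0,100,49.4])
print(arm.current_force(),arm.current_t())
for n in C: cv2.imwrite(f"pics/{n}10.png",arm.snapshot(n)[:,:,::-1])
s=cv2.imread("pics/side10.png");t=cv2.imread("pics/top10.png")
cv2.imwrite("pics/c10.png",cv2.resize(t[215:350,215:480],None,fx=3,fy=3,interpolation=cv2.INTER_CUBIC))
E
```

```text
0.012 0.6
0.0105 0.1
0.009000000000000001 -1.1
0.0075000000000000015 0.3
0.006000000000000002 11.6
[0.34927016 0.06651807 0.49255011] 59.9583
```

View pics/c10.png

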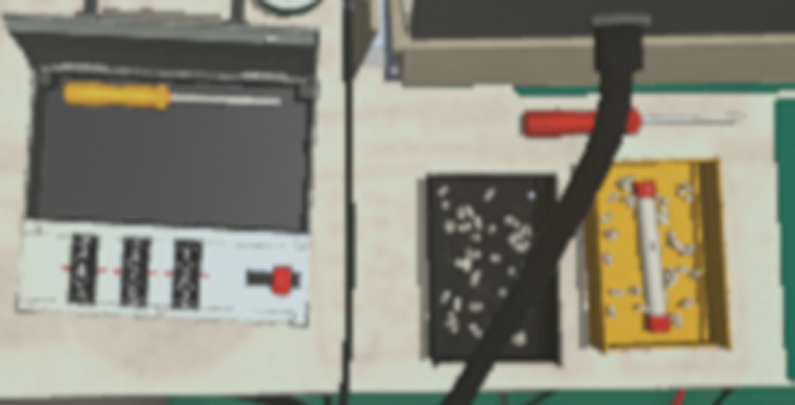

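View pics/side10.png

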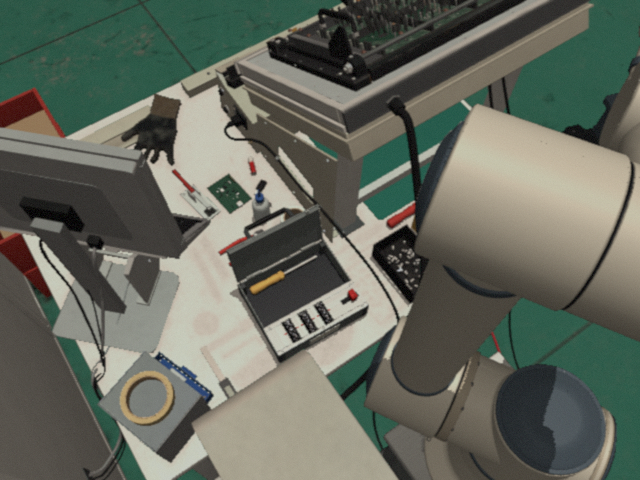

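The tube lies flat along the yellow bin, with its caps at about (645,188) and (657,323) in the crop. The lid stands open, the latch tab is at its right end, and the bins haven't visibly moved. Handing in.

```bash
python3 - <<'E'
from rig import arm
print(arm.current_force(),arm.current_t()); arm.sign_off()
E
```

```text
[ 0.33517131 -0.17988343 -0.24278401] 60.0583
the job is handed in; nothing more can be done
```

The job is done and handed in at 60.1 s of the 72 s. I rolled the wheels to 4-7-2, slid the latch fully right, swung the lid open to about 1.76 rad and left it standing. The red-capped tube now lies in the yellow bin.

**What the last checks showed**
- **Code:** the latch slid freely for about 14 mm and then hit its stop at 20 N, which it only does when the code is right. I did not read all three digits again after the right wheel's last roll.
- **Latch:** the tab's shift in the top view, about 15 mm, matches full travel.
- **Tube:** the final top picture shows it flat along the bin's length.
- **Surroundings:** the yellow bin's visible corner moved by less than 1 pixel (about 2 mm). The yellow screwdriver, the black bin and the red screwdriver look unmoved. I did not measure the calliper or bottle, but they look in place.
- **Robot:** the hand was clear of everything, with the force reading near zero.

**What was off or disagreed**
- **Digits:** they were barely readable, and the right wheel twice stopped about halfway between two digits. I worked out its setting by matching shapes seen on the other wheels.
- **Wheel pressure:** I pressed the wheels with 11 to 25 N, more than the recommended 3 to 10 N, and they still rolled as planned.
- **Cable:** I could only estimate the height of the cable hanging in front of the tester, so I carried the tube over it at about 0.45 m. No contact force showed in the readings around that move.

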